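Shut the curing box and hold its lamp dial on the third notch

TASK

Shut the small grey curing box for the lens inside it: fold the plain far flap (inner) down flat first, then the ribbed near flap (outer) flat over it. Only when both are shut, press the dial unit's thumb lever down with the fingers, past the first two notches to the third, and hold it there against its spring for at least two seconds; finish while still holding it, with no let-go, as the lamp is on only while it is held. Do not knock or move the mixing cup or the grey spray can.

Things in the scene. Friction and masses are not known exactly. Their poses are not given: they have to be found in the camera images.
- cure_box: Fixed grey sheet-metal box, open at the top, 150 (its x) x 140 (its y) x 90 mm high, walls 4 mm, a lens in a tray inside. Origin at the centre of its underside; its x axis points from the near side (outer flap, vent ribs on the wall) to the far side (inner flap), z up.
- inner_flap (a joint): Hinge angle in rad of the inner flap, the plain bright metal sheet (85 mm from hinge to free edge, 134 mm wide along the box's y, 3 mm thick) hinged along the box's far (+x) top edge. 0 = lying flat over the opening (shut), 1.57 = upright, more = leaning outward, end stop 2.15. It starts at 1.75 to 2.05. The hinge is stiff (about 0.11 N m of friction): the flap stays where it is left and must be pushed all the way, with 1 to 4 N.
- outer_flap (a joint): Hinge angle in rad of the outer flap, a sheet of the same size with two raised ribs and a dark 6 mm rolled bead along its free edge, hinged along the box's near (-x) top edge. Same meaning, stiffness and starts as inner_flap. Shut, its free edge overlaps the inner flap by 20 mm, 6 mm above it (between sheet middles).
- inner_hinge (a point): Middle of the inner flap's hinge line, 75 mm along the box's +x from its centre, 92 mm above the table; does not move with the flap. Axes as the box's.
- outer_hinge (a point): Middle of the outer flap's hinge line, 75 mm along the box's -x from its centre, 98 mm above the table; does not move with the flap. Axes as the box's.
- inner_edge (a point): Middle of the inner flap's free edge, 85 mm from its hinge line; moves with the flap.
- outer_edge (a point): Middle of the outer flap's free edge, 85 mm from its hinge line; moves with the flap.
- dial_unit: Fixed dial unit on a dark base plate 110 x 84 x 12 mm: two grey rounded cheeks with a black dial wheel between them, wheel axis level along the unit's y, 90 mm above the table; cheeks to 124 mm and wheel to 128 mm high, front of the cheeks 34 mm before the axis. Steel pips on the cheeks mark rest and notches 1, 2, 3 (the third the biggest). Origin on the table under the wheel's axis, x axis pointing away from the side on which the lever sticks out, z up.
- dial (a joint): Angle of the dial in rad: 0 = rest (lever 0.42 rad above level), growing as the lever is pressed down. Notches (felt as clicks) at 0.28, 0.56 and 0.84; end stop at 0.95, just past the third. A spring always drives it back to 0 from any notch. Pushing the lever pad down takes about 2 N at rest, up to 6 N between the second and third notches, about 5.5 N on the third and about 7.5 N just past it.
- thumb_lever: The lever on the dial: a 12 mm steel rod ending in a black thumb pad 28 mm (along the rod) x 32 mm wide x 10 mm thick, its middle 90 mm from the wheel's axis, sticking out to the unit's -x. Origin on the wheel's axis. At rest the middle of the pad is about 127 mm above the table, on the third notch about 53 mm.
- pad_top (a point): Centre of the upper face of the lever's thumb pad, where to press; moves with the lever, on an arc of 90 mm radius about the wheel's axis (74 mm down from rest to the third notch).
- mix_cup: Bystander: clear grey mixing cup, 68 mm across, 62 mm high, standing to the right of the dial unit. Origin at the centre of its underside.
- spray_can_grey: Bystander: spray can with grey cap, 66 mm across, 136 mm high, standing to the left of the box. Origin at the centre of its underside.

How it is judged:
On the way, in this order (a step that is already met when the one before it is completed fails the run):
1. the inner flap lies flat while the outer flap is still open (value of joint inner_flap below 0.1 rad and value of joint outer_flap above 0.8 rad), for 0.2 s.
2. the outer flap lies flat over the shut inner flap (value of joint each of inner_flap, outer_flap below 0.1 rad), for 0.2 s.
3. the lever is held on the third notch for two seconds (value of joint dial above 0.75 rad and contact force between the fingers and thumb_lever above 1 N), for 2 s.
At the end, for the whole second after the job is handed in: Both flaps lie flat (each under 0.1 rad open), and the fingers are still pressing the thumb lever (over 1 N) with the dial on the third notch (over 0.75 rad; the stop at 0.95 is allowed) (all of step 2 and all of step 3); the arm keeps its last pose, push and grip.
It fails at once if the dial is worked (past 0.2 rad) before both flaps are shut (value of joint dial above 0.2 rad and value of joint any of inner_flap, outer_flap above 0.15 rad).
It fails at once if the mixing cup is moved more than 25 mm (distance of mix_cup from where it was at the start of the episode above 0.025 m).
It fails at once if the grey spray can is moved more than 25 mm (distance of spray_can_grey from where it was at the start of the episode above 0.025 m).
It also fails if it takes over 58 s, if anything falls off the work surface, if the arm or the gripper's body presses on something with over 40 N, if the wrist force passes 120 N, or if a joint passes its speed limit or range.

ROBOT

A 6-joint arm with a two-finger parallel gripper is mounted at the origin on the work surface; the furniture and walls round the work are solid. World frame = base frame: x ahead of the robot, y to its left, z up, the work surface at z = 0. Lengths are in m, angles in rad, forces in N, time in s.
With the tool pointing down it reaches from about 0.35 to 0.975 m from the base axis. Payload 4.9 kg.
Tool frame: the origin (TCP) lies midway between the tips of the shut fingers; the grasp point (between the pads) lies ctrl.grip_depth behind it (ctrl.grip_depth is the distance from the TCP to the grasp point, in m); z points along the fingers, y is the line along which they close (so a half turn about z gives the same grasp; the last joint's range is limited). The gripper opens to 85 mm and grips with 20 to 120 N. Pads are 22 mm wide; open, the fingers measure 114 mm over their backs; the gripper's body (76 mm by 85 mm) begins 54 mm behind the grasp point. The pads swing forward as they close: fully open they stand 13 mm farther back than shut.
Start: joints at [-1.26, 0.053, 1.613, -0, 1.476, -0.119], TCP at [0.26, -0.568, 0.231] pointing down, gripper open.
Joint ranges: [-3.01, 3.01], [-1.01, 2.22], [0.06, 2.58], [-1.02, 4.17], [0.09, 2.62], [-3.14, 3.14]. Speed limits (rad/s): [2.57, 2.57, 3.14, 3.14, 3.14, 3.14].

INTERFACE

Orientations are given as a rotation vector (axis times angle).
In Python, from station import ctrl, get_image, camera_model gives the robot as it stands. The module is installed in compiled form; this text tells all that it offers.
- The arm moves only by the shell command python3 -m crank 'ROWS' [FORCE]. ROWS is JSON, a list of rows, each a list of 7 numbers: the shift along the tool's x, y, z in mm, then the turn, a rotation vector about the tool's x, y, z in rad, then the opening, from -1 (shut) to 1 (fully open). A call has exactly 10 rows; each row shifts and turns the commanded pose from where the row before left it, along the tool's axes as they then stand; what a row does not reach is not made up. A row lasts 1/12 s, in which the tool goes at most 41.7 mm and 7.16 degrees, less where a joint would pass 70% of its speed; a pose out of reach is approached as far as the arm can. A call with a gripper value outside its range is refused whole. The fingers move at their own pace and stop on an object; FORCE is the grip in N (left out, the last holds). Time passes only in rows, so rows that do not move let the fingers close, or fill a call up. It gives the time, the measured TCP pose, the force, the opening and the grip force at its end, in the units of the state.
- ctrl.get_obs(): the state, without advancing time (a new reading comes with each control period).
- get_image(name): name is "side" or "top" or "wrist"; returns the picture (400x640x3 uint8, red, green, blue); there is no depth.
- camera_model(name): a dict with "vertical_fov" (degrees; the focal length in pixels is half the picture's height over the tangent of half this angle, whatever the lens; pixels are square), "cx", "cy" (the principal point, pixels), "R" (3x3) and "t" (3): a world point X has camera coordinates R X + t; the wrist camera has in their place "hand_eye" (4x4, takes a point from camera to tool coordinates, whose origin is the TCP and whose axes are the flange's). Camera axes: x right, y down, z forward; pixel columns grow to the right and rows downward; lengths in m; the calibration is good to about 2 mm. A picture is of the moment at which its call begins: read the wrist's pose just before it. camera_model takes no time and is no camera call.
- ctrl.finish_job(): hands the job in; it is judged then, once.
The state is a dict: "t": time; "q": joint angles; "dq": joint speeds; "effort": joint torques, N m; "tool_pos": TCP position; "tool_rot": TCP orientation; "contact_force": force on the tool from outside, world axes, zero at the start; "wrist_torque": the same for the moment, N m; "opening": finger opening in m; "grip_force": force on a finger pad.
Only numpy, scipy, OpenCV 4.12 (cv2) and the standard library are available. Lean on these libraries where they do the work, as an engineer would, in place of code of your own. Each camera call takes 0.05 s, during which the arm holds its last target. There are 200 camera calls.

## Working session

There is one attempt and no reset: what is moved stays moved. The work goes in short steps, Python scripts to look and compute and a shell command to move; the robot and the scene stay as the last step left them, time stands still between calls to the robot, and variables do not carry over. Pictures are saved under pics/ and viewed, at most 10 in all, crops included, and the job is handed in when it is done.

```bash
mkdir -p pics
python3 - <<'E'
from station import ctrl,get_image,camera_model
import cv2,numpy as np
o=ctrl.get_obs();print({k:np.round(v,3).tolist() for k,v in o.items()},ctrl.grip_depth)
for n in("side","top"):
    im=get_image(n);cv2.imwrite(f"pics/{n}0.png",im[...,::-1])
    m=camera_model(n);print(n,{k:np.round(v,4).tolist() for k,v in m.items()}, 'campos',np.round(-np.array(m['R']).T@np.array(m['t']),3))
m=camera_model("wrist");print(m)
E
```

```text
{'t': 0.0, 'q': [-1.26, 0.053, 1.614, -0.0, 1.476, -0.119], 'dq': [-0.0, -0.0, -0.001, 0.003, 0.001, 0.002], 'effort': [0.001, -39.369, -37.018, -0.0, 0.007, -0.0], 'tool_pos': [0.26, -0.568, 0.23], 'tool_rot': [-3.067, -0.67, 0.0], 'contact_force': [0.322, -0.477, -0.065], 'wrist_torque': [-0.018, -0.016, -0.033], 'grip_force': 0.0, 'opening': 0.086} 0.0187
side {'vertical_fov': 46.2522, 'cx': 313.0688, 'cy': 204.2343, 'R': [[-0.9121, -0.4099, -0.0069], [-0.2194, 0.5024, -0.8363], [0.3463, -0.7613, -0.5482]], 't': [0.4635, 0.2469, 0.9956]} campos [0.132 0.824 0.755]
top {'vertical_fov': 54.2951, 'cx': 320.8495, 'cy': 196.3558, 'R': [[0.0118, -0.9995, 0.0298], [-0.9918, -0.0155, -0.1272], [0.1276, -0.028, -0.9914]], 't': [-0.0983, 0.5245, 1.2001]} campos [ 0.368 -0.057  1.26 ]
{'vertical_fov': 71.1201772208786, 'cx': 321.55678808569496, 'cy': 196.8343155114535, 'hand_eye': array([[-5.25250242e-04, -9.48285242e-01, -3.17419003e-01,
         8.18058961e-02],
       [ 9.99999798e-01, -6.11321694e-04,  1.71562520e-04,
        -6.36180914e-05],
       [-3.56735328e-04, -3.17418849e-01,  9.48285372e-01,
        -1.43498148e-01],
       [ 0.00000000e+00,  0.00000000e+00,  0.00000000e+00,
         1.00000000e+00]])}
```

View pics/side0.png

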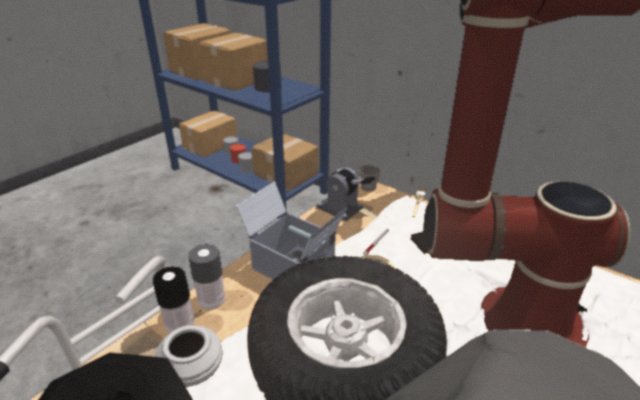

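View pics/top0.png

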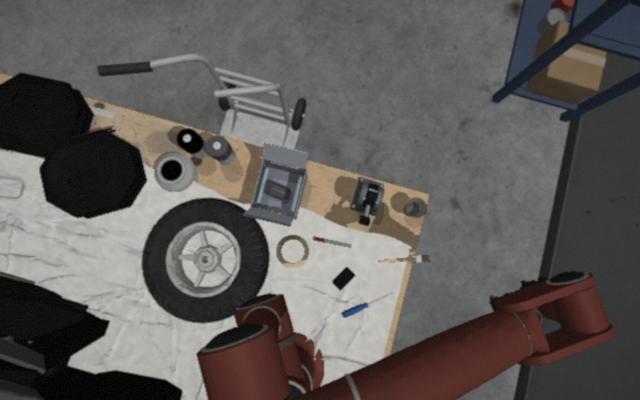

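The side view shows the box at about (295,240), with the inner flap at (262,212) and the dial unit at (345,190). In the top view the box is at (278,185), the dial at (368,198), the cup at (415,208) and the grey can at (217,148). I'll enlarge the top view and lay a grid over it.

```bash
cat > h.py <<'E'
import numpy as np
from station import camera_model
def K(m):
    f=200/np.tan(np.radians(m['vertical_fov'])/2);return f
def ray(n,px):
    m=camera_model(n);R=np.array(m['R']);t=np.array(m['t']);f=K(m)
    d=R.T@np.array([(px[0]-m['cx'])/f,(px[1]-m['cy'])/f,1]);return -R.T@t,d
def onz(n,px,z):
    c,d=ray(n,px);return c+d*(z-c[2])/d[2]
def tri(p1,p2,n1="top",n2="side"):
    c,d=ray(n1,p1);e,g=ray(n2,p2)
    s=np.linalg.lstsq(np.c_[d,-g],e-c,rcond=None)[0];a=c+d*s[0];b=e+g*s[1]
    return (a+b)/2,np.linalg.norm(a-b)
def proj(n,X):
    m=camera_model(n);p=np.array(m['R'])@X+np.array(m['t']);f=K(m);return np.array([m['cx']+f*p[0]/p[2],m['cy']+f*p[1]/p[2]])
E
python3 - <<'E'
import cv2
t=cv2.imread("pics/top0.png")[135:235,200:430];s=cv2.imread("pics/side0.png")[160:290,230:390]
a=cv2.resize(t,None,fx=3.4,fy=3.4,interpolation=3);b=cv2.resize(s,None,fx=4.5,fy=4.5,interpolation=3)
for im,k,x0,y0,w,h in((a,3.4,200,135,230,100),(b,4.5,230,160,160,130)):
    for x in range(0,w,10):
        cv2.line(im,(int(x*k),0),(int(x*k),5),(0,255,0));
        if x%20==0: cv2.putText(im,str(x+x0),(int(x*k),15),0,.35,(0,0,255))
    for y in range(5 if y0==135 else 0,h,10):
        cv2.line(im,(0,int(y*k)),(5,int(y*k)),(0,255,0));cv2.putText(im,str(y+y0),(6,int(y*k)+4),0,.35,(0,0,255))
cv2.imwrite("pics/t1.png",a);cv2.imwrite("pics/s1.png",b)
E
```

```text
(no output)
```

View pics/t1.png

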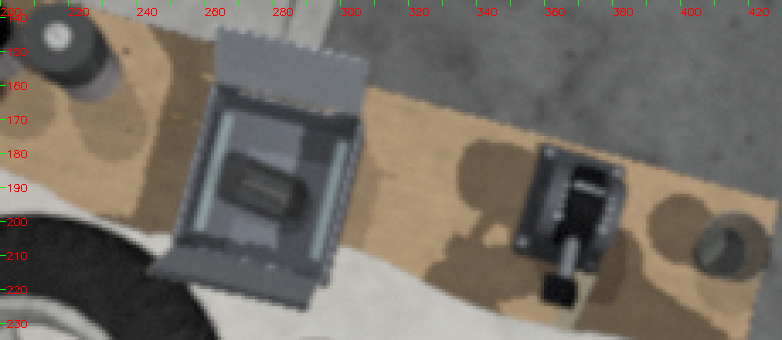

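View pics/s1.png

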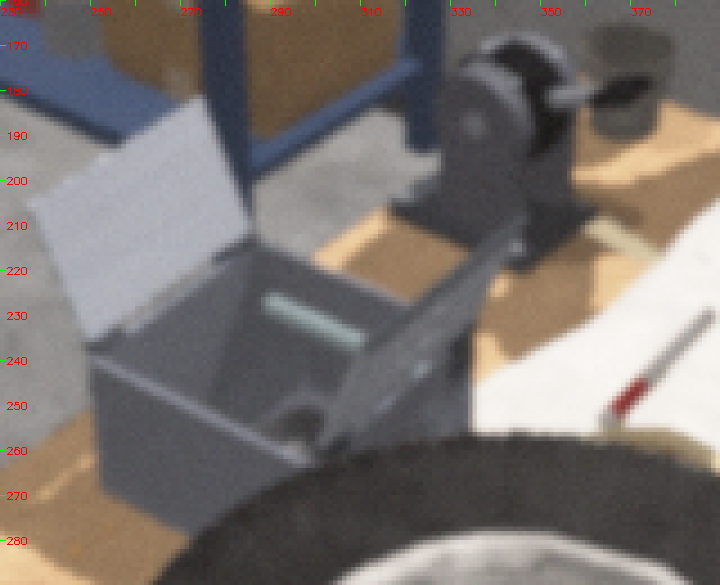

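The enlarged top view shows the inner flap's hinge from (263,160) to (306,170) and its edge from (265,143) to (308,153). The outer flap's edge runs from (243,215) to (290,226). The lever pad is at (365,220), the dial base corners at (360,177), (384,184), (351,209) and (376,214), and the cup rim is centred near (418,207). Next I'll compute positions from these.

Run:
```python
from h import *
np.set_printoptions(precision=3,suppress=True)
ih=[onz("top",p,.092) for p in((262.9,160),(305.9,169.7))]
oh=[onz("top",p,.098) for p in((252.9,206),(296,217.5))]
print("ih",ih,np.mean(ih,0),"oh",oh,np.mean(oh,0))
print("iedge",tri((264.7,143.2),(236.7,205.6)),tri((307.9,152.6),(275.6,181.1)))
print("ihinge",tri((262.9,160),(249.6,236.7)),tri((305.9,169.7),(286,212.7)))
print("oedge R",tri((290.3,226.2),(347.1,207.8)), [onz("top",p,.17) for p in((243.2,214.7),(290.3,226.2))])
b=[onz("top",p,.012) for p in((359.7,177),(383.8,183.8),(351.5,209.4),(376.5,214.4))];print("base",b,np.mean(b,0))
print("pad",tri((364.7,220.3),(368,181)),onz("top",(364.7,220.3),.13))
print("wheeltop",onz("top",(372,192),.12))
print("cup",onz("top",(417.5,206.5),.05),"can",onz("top",(217,146),.136))
for y in((.5,),):pass
```

```text
ih [array([0.627, 0.088, 0.092]), array([ 0.599, -0.043,  0.092])] [0.613 0.023 0.092] oh [array([0.486, 0.113, 0.098]), array([ 0.453, -0.016,  0.098])] [0.469 0.048 0.098]
iedge (array([0.663, 0.077, 0.163]), np.float64(0.004292703808124574)) (array([ 0.633, -0.049,  0.168]), np.float64(0.003265579670261113))
ihinge (array([0.629, 0.089, 0.092]), np.float64(0.003161203486915284)) (array([ 0.601, -0.043,  0.086]), np.float64(0.0013689814338143928))
oedge R (array([ 0.424, -0.003,  0.172]), np.float64(0.0013551656575314926)) [array([0.454, 0.128, 0.17 ]), array([ 0.423, -0.003,  0.17 ])]
base [array([ 0.594, -0.218,  0.012]), array([ 0.573, -0.296,  0.012]), array([ 0.488, -0.191,  0.012]), array([ 0.473, -0.272,  0.012])] [ 0.532 -0.244  0.012]
pad (array([ 0.445, -0.218,  0.121]), np.float64(0.001253515336053749)) [ 0.445 -0.217  0.13 ]
wheeltop [ 0.53 -0.24  0.12]
cup [ 0.496 -0.395  0.05 ] can [0.657 0.218 0.136]
```

```bash
python3 -m crank '[[0,0,-5,0,0,0.107,-1],[0,0,-5,0,0,0.107,-1],[0,0,-5,0,0,0.107,-1],[0,0,-5,0,0,0.107,-1],[0,0,-5,0,0,0.107,-1],[0,0,-5,0,0,0.107,-1],[16.6,-36,0,0,0,0,-1],[16.6,-36,0,0,0,0,-1],[16.6,-36,0,0,0,0,-1],[16.6,-36,0,0,0,0,-1]]' 40
cat > st.py <<'E'
from station import ctrl
from scipy.spatial.transform import Rotation as R
from h import *
np.set_printoptions(precision=3,suppress=True)
o=ctrl.get_obs();p=np.array(o['tool_pos']);r=R.from_rotvec(o['tool_rot']).as_matrix()
d=p[:2]-np.array([.541,.035]);a=-.21
print('t',o['t'],'p',p,'tx',r[:,0],'tz',r[:,2],'box',d@[np.cos(a),np.sin(a)],d@[-np.sin(a),np.cos(a)],'F',np.array(o['contact_force']),o['opening'])
E
python3 st.py
```

```text
t: 0.93
tool_pos: [0.3561, -0.4398, 0.2606]
tool_rot: [-3.123, 0.334, 0.001]
contact_force: [1.6, 0.2, -0.3]
opening: 0.0002
grip_force: 0.0
t 0.9333 p [ 0.356 -0.44   0.261] tx [ 0.977 -0.212 -0.001] tz [-0.     0.001 -1.   ] box -0.08187158437437163 -0.5029226412358565 F [ 1.616  0.226 -0.316] 0.0002050406370640762
```

```bash
python3 -m crank '[[17,-36,0,0,0,0,-1],[17,-36,0,0,0,0,-1],[17,-36,0,0,0,0,-1],[17,-36,0,0,0,0,-1],[17,-36,0,0,0,0,-1],[17,-36,0,0,0,0,-1],[17,-36,0,0,0,0,-1],[17,-36,0,0,0,0,-1],[17,-36,0,0,0,0,-1],[17,-36,0,0,0,0,-1]]' >/dev/null;python3 st.py;
python3 -m crank '[[14,-36,0,0,0,0,-1],[14,-36,0,0,0,0,-1],[14,-36,0,0,0,0,-1],[8,-15,0,0,0,0,-1],[0,0,0,0,0,0,-1],[0,0,0,0,0,0,-1],[0,0,0,0,0,0,-1],[0,0,0,0,0,0,-1],[0,0,0,0,0,0,-1],[0,0,0,0,0,0,-1]]' >/dev/null;python3 st.py;python3 - <<'E'
from station import get_image
import cv2,numpy as np
a=get_image("top")[130:240,200:330];b=get_image("side")[120:280,220:400]
a=cv2.resize(a,None,fx=3,fy=3);b=cv2.resize(b,None,fx=2.2,fy=2.2)
h=max(a.shape[0],b.shape[0]);f=lambda i:cv2.copyMakeBorder(i,0,h-i.shape[0],0,0,0)
cv2.imwrite("pics/c1.png",np.hstack([f(a),f(b)])[...,::-1])
E
```

```text
t 1.7667 p [ 0.598 -0.123  0.261] tx [ 0.978 -0.21  -0.001] tz [-0.001  0.    -1.   ] box 0.08904579714563532 -0.14285897138903672 F [-0.124 -0.585 -0.333] 0.0004905666233627398
t 2.6 p [ 0.672 -0.017  0.262] tx [ 0.977 -0.212  0.   ] tz [ 0. -0. -1.] box 0.13894670167152637 -0.023123688427297572 F [0.074 0.613 0.254] 0.00015351524490985638
```

View pics/c1.png

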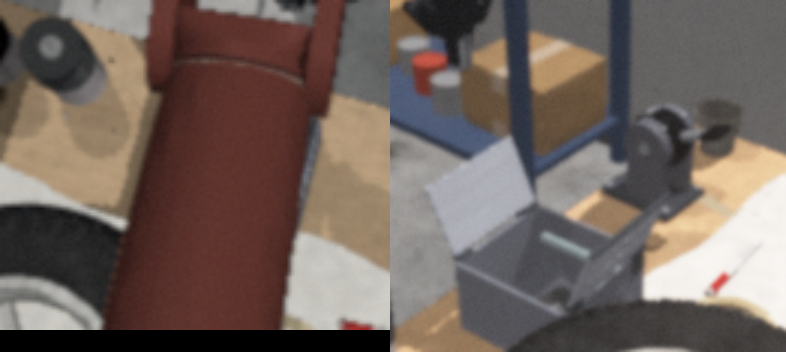

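The flaps are untouched and the gripper is above and beyond the inner flap, so I'll descend behind it.

```bash
python3 -m crank '[[12,-12,0,0,0,0,-1],[0,-11,0,0,0,0,-1],[0,0,18,0,0,0,-1],[0,0,18,0,0,0,-1],[0,0,18,0,0,0,-1],[0,0,18,0,0,0,-1],[0,0,18,0,0,0,-1],[0,0,18,0,0,0,-1],[0,0,7,0,0,0,-1],[0,0,0,0,0,0,-1]]' >/dev/null;python3 st.py
python3 -m crank '[[-7,0,0,0,0,0,-1],[-7,0,0,0,0,0,-1],[-7,0,0,0,0,0,-1],[-7,0,0,0,0,0,-1],[-7,0,0,0,0,0,-1],[-7,0,0,0,0,0,-1],[-7,0,0,0,0,0,-1],[-7,0,0,0,0,0,-1],[-7,0,0,0,0,0,-1],[0,0,0,0,0,0,-1]]' >/dev/null;python3 st.py
```

```text
t 3.5333 p [0.687 0.005 0.143] tx [ 0.978 -0.21  -0.005] tz [-0.005  0.001 -1.   ] box 0.1493113137120839 0.001053029211049963 F [ 0.115  0.423 -0.329] -0.00011486844540430487
t 4.3667 p [0.626 0.018 0.146] tx [ 0.978 -0.21  -0.001] tz [-0.001  0.    -1.   ] box 0.08662336859934432 0.0011648908352238515 F [ 0.075 -0.334  0.779] 0.0001075073237722097
```

```bash
python3 -m crank '[[-8.5,0,0,0,0,0,-1],[-10.6,0,2.6,0,0,0,-1],[-9.9,0,4.7,0,0,0,-1],[-8.9,0,6.6,0,0,0,-1],[-3.6,0,4.1,0,0,0,-1],[-3.6,0,4.1,0,0,0,-1],[-2.8,0,4.7,0,0,0,-1],[-2.8,0,4.8,0,0,0,-1],[0,0,0,0,0,0,-1],[0,0,0,0,0,0,-1]]' >/dev/null;python3 st.py
python3 -m crank '[[-1.8,0,5.2,0,0,0,-1],[-1.7,0,5.2,0,0,0,-1],[-0.7,0,4,0,0,0,-1],[-0.7,0,4,0,0,0,-1],[0,0,3,0,0,0,-1],[0,0,0,0,0,0,-1],[0,0,0,0,0,0,-1],[0,0,0,0,0,0,-1],[0,0,0,0,0,0,-1],[0,0,0,0,0,0,-1]]' >/dev/null;python3 st.py
python3 - <<'E'
from station import get_image
import cv2
b=get_image("side")[120:280,220:400]
cv2.imwrite("pics/c2.png",cv2.resize(b,None,fx=3,fy=3)[...,::-1])
E
```

```text
t 5.2 p [0.577 0.028 0.114] tx [ 0.978 -0.211 -0.002] tz [-0.002 -0.    -1.   ] box 0.036793715721705166 0.0010229984190343584 F [-0.388 -0.574  0.823] 0.00026728951926348023
t 6.0333 p [0.573 0.029 0.094] tx [ 0.978 -0.211  0.   ] tz [ 0. -0. -1.] box 0.03265537195244984 0.0012461733090922713 F [-1.018 -0.03   4.171] 2.2310209488988736e-05
```

View pics/c2.png

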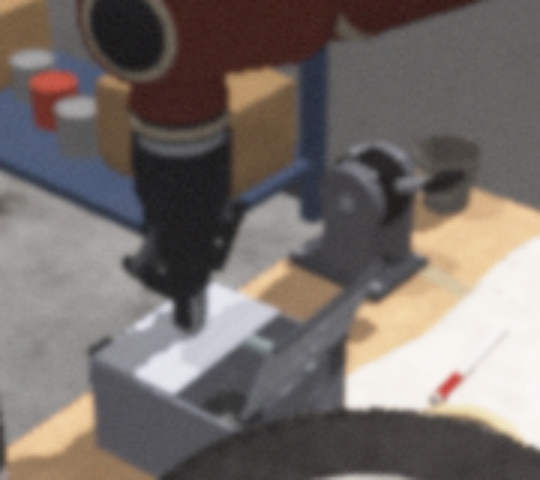

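The inner flap is nearly flat. I'll press a little further until the force rises.

```bash
python3 -m crank '[[0,0,1,0,0,0,-1],[0,0,1,0,0,0,-1],[0,0,0,0,0,0,-1],[0,0,0,0,0,0,-1],[0,0,0,0,0,0,-1],[0,0,0,0,0,0,-1],[0,0,0,0,0,0,-1],[0,0,0,0,0,0,-1],[0,0,0,0,0,0,-1],[0,0,0,0,0,0,-1]]' ;python3 st.py
```

```text
t: 6.92
tool_pos: [0.5733, 0.0294, 0.0934]
tool_rot: [3.124, -0.332, -0.0]
contact_force: [-5.5, -0.0, 12.8]
opening: -0.0002
grip_force: 6.8
t 6.9167 p [0.573 0.029 0.093] tx [ 0.978 -0.21  -0.   ] tz [-0. -0. -1.] box 0.032751654554575446 0.0012321314746878075 F [-5.47  -0.003 12.833] -0.0002257611901935351
```

The force jumped, so the inner flap is on its stop. I'll rise, and check whether the tyre is clear of the near side.

```bash
python3 -m crank '[[0,0,-5,0,0,0,-1],[0,0,-20,0,0,0,-1],[0,0,-40,0,0,0,-1],[0,0,-40,0,0,0,-1],[0,0,-40,0,0,0,-1],[0,0,-20,0,0,0,-1],[-20,0,0,0,0,0,-1],[-20,0,0,0,0,0,-1],[-20,0,0,0,0,0,-1],[-20,0,0,0,0,0,-1]]' >/dev/null;python3 st.py;python3 - <<'E'
from h import *
np.set_printoptions(precision=3,suppress=True)
for X in((.394,.066,.14),(.394,.066,.23),(.40,.11,.2)):
    print(proj("top",np.array(X)),proj("side",np.array(X)))
for z in(.05,.1,.15):print(z,onz("top",(205,258),z),onz("top",(268,262),z), onz("top",(250,215),z),onz("side",(320,258),z))
E
```

```text
t 7.75 p [0.493 0.046 0.255] tx [ 0.978 -0.211 -0.002] tz [-0.002  0.    -1.   ] box -0.048859273403861654 0.0013126015392891778 F [-0.576 -0.15   0.166] 0.0003635483172749692
[266.215 236.734] [348.521 239.884]
[262.461 235.888] [350.046 204.843]
[247.445 233.741] [339.035 227.69 ]
0.05 [0.329 0.259 0.05 ] [0.32  0.068 0.05 ] [0.462 0.128 0.05 ] [0.469 0.047 0.05 ]
0.1 [0.331 0.246 0.1  ] [0.322 0.063 0.1  ] [0.458 0.12  0.1  ] [0.445 0.102 0.1  ]
0.15 [0.333 0.233 0.15 ] [0.324 0.058 0.15 ] [0.455 0.113 0.15 ] [0.421 0.157 0.15 ]
```

```bash
python3 -m crank '[[-24,5,0,0,0,0,-1],[-24,5,0,0,0,0,-1],[-24,5,0,0,0,0,-1],[-24,5,0,0,0,0,-1],[0,0,0,0,0,0,-1],[0,0,25,0,0,0,-1],[0,0,25,0,0,0,-1],[0,0,25,0,0,0,-1],[0,0,25,0,0,0,-1],[0,0,3,0,0,0,-1]]' >/dev/null;python3 st.py
python3 -m crank '[[7,0,0,0,0,0,-1],[7,0,0,0,0,0,-1],[7,0,0,0,0,0,-1],[7,0,0,0,0,0,-1],[7,0,0,0,0,0,-1],[7,0,0,0,0,0,-1],[7,0,0,0,0,0,-1],[7,0,0,0,0,0,-1],[0,0,0,0,0,0,-1],[0,0,0,0,0,0,-1]]' >/dev/null;python3 st.py
```

```text
t 8.5833 p [0.394 0.047 0.147] tx [ 0.978 -0.211 -0.01 ] tz [-0.01   0.001 -1.   ] box -0.14672598452312813 -0.018839714645577807 F [-0.259 -0.149 -1.548] 0.0003027510559210819
t 9.4167 p [0.452 0.035 0.153] tx [ 0.978 -0.211  0.   ] tz [ 0. -0. -1.] box -0.08704643720552692 -0.01854684245431896 F [-0.211  0.223  0.215] -6.850397872662027e-05
```

```bash
python3 -m crank '[[8.5,0,0,0,0,0,-1],[10.6,0,2.6,0,0,0,-1],[9.9,0,4.7,0,0,0,-1],[8.9,0,6.6,0,0,0,-1],[3.6,0,4.1,0,0,0,-1],[3.6,0,4.1,0,0,0,-1],[2.8,0,4.7,0,0,0,-1],[2.8,0,4.8,0,0,0,-1],[0,0,0,0,0,0,-1],[0,0,0,0,0,0,-1]]' >/dev/null;python3 st.py
python3 -m crank '[[1.8,0,5.2,0,0,0,-1],[1.7,0,5.2,0,0,0,-1],[0.7,0,3,0,0,0,-1],[0.7,0,2,0,0,0,-1],[0,0,0,0,0,0,-1],[0,0,0,0,0,0,-1],[0,0,0,0,0,0,-1],[0,0,0,0,0,0,-1],[0,0,0,0,0,0,-1],[0,0,0,0,0,0,-1]]' >/dev/null;python3 st.py
```

```text
t 10.25 p [0.501 0.025 0.121] tx [ 0.978 -0.211 -0.001] tz [-0.001  0.    -1.   ] box -0.03735970923600465 -0.01856258401641023 F [-0.252 -1.106 -0.282] 7.586710002475834e-05
t 11.0833 p [0.506 0.023 0.106] tx [ 0.978 -0.211  0.   ] tz [ 0.  0. -1.] box -0.03188107744779886 -0.018640691778598315 F [ 0.871  0.163 -0.543] -0.00019195448414342637
```

```bash
python3 -m crank '[[0,0,2,0,0,0,-1],[0,0,2,0,0,0,-1],[0,0,1,0,0,0,-1],[0,0,0,0,0,0,-1],[0,0,0,0,0,0,-1],[0,0,0,0,0,0,-1],[0,0,0,0,0,0,-1],[0,0,0,0,0,0,-1],[0,0,0,0,0,0,-1],[0,0,0,0,0,0,-1]]' >/dev/null;python3 st.py
python3 - <<'E'
from station import get_image
import cv2
b=get_image("side")[120:280,220:400]
cv2.imwrite("pics/c3.png",cv2.resize(b,None,fx=3,fy=3)[...,::-1])
E
```

```text
t 11.9167 p [0.506 0.023 0.101] tx [ 0.978 -0.211 -0.   ] tz [-0.  0. -1.] box -0.03189155441311981 -0.018653403531639454 F [1.176 0.054 0.049] 0.0002113232567334406
```

View pics/c3.png

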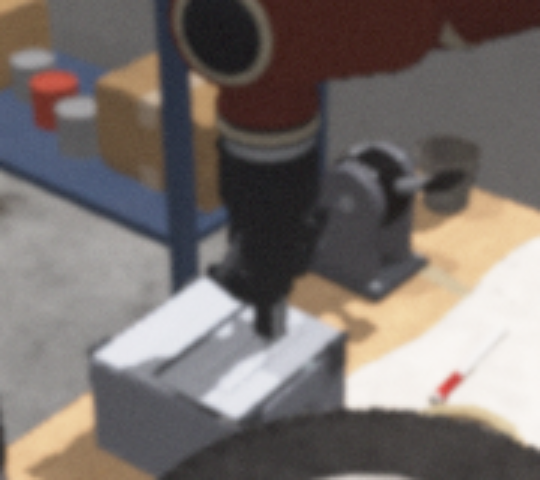

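The outer flap now lies nearly flat over the inner one. I'll press until it stops.

```bash
python3 -m crank '[[0,0,1,0,0,0,-1],[0,0,1,0,0,0,-1],[0,0,1,0,0,0,-1],[0,0,0,0,0,0,-1],[0,0,0,0,0,0,-1],[0,0,0,0,0,0,-1],[0,0,0,0,0,0,-1],[0,0,0,0,0,0,-1],[0,0,0,0,0,0,-1],[0,0,0,0,0,0,-1]]' >/dev/null;python3 st.py
```

```text
t 12.8 p [0.506 0.023 0.099] tx [ 0.978 -0.21  -0.   ] tz [-0. -0. -1.] box -0.031720639863842735 -0.01860704527946107 F [-2.817 -0.856  6.524] -0.00012907643211901317
```

Both flaps are shut: the finger height of 0.099 m matches the flat position. I'll lift and move over to the thumb pad.

```bash
python3 -m crank '[[0,0,-5,0,0,0,-1],[0,0,-25,0,0,0,-1],[0,0,-40,0,0,0,-1],[0,0,-40,0,0,0,-1],[0,0,-40,0,0,0,-1],[-3,36,0,0,0,0,-1],[-3,36,0,0,0,0,-1],[-3,36,0,0,0,0,-1],[-3,36,0,0,0,0,-1],[-3,36,0,0,0,0,-1]]' >/dev/null
python3 -m crank '[[-3,36,0,0,0,0,-1],[0,32,0,0,0,0,-1],[0,0,0,0,0,0,-1],[0,0,0,0,0,0,-1],[0,0,0,0,0,0,-1],[0,0,0,0,0,0,-1],[0,0,0,0,0,0,-1],[0,0,0,0,0,0,-1],[0,0,0,0,0,0,-1],[0,0,0,0,0,0,-1]]' >/dev/null;python3 st.py
python3 - <<'E'
from station import get_image
import cv2
cv2.imwrite("pics/w1.png",get_image("wrist")[...,::-1])
E
```

```text
t 14.4667 p [ 0.436 -0.215  0.248] tx [ 0.978 -0.21   0.   ] tz [ 0.  0. -1.] box -0.050356546487803626 -0.2660303433476015 F [-0.238 -0.936  0.474] -0.00012648003256602068
```

View pics/w1.png

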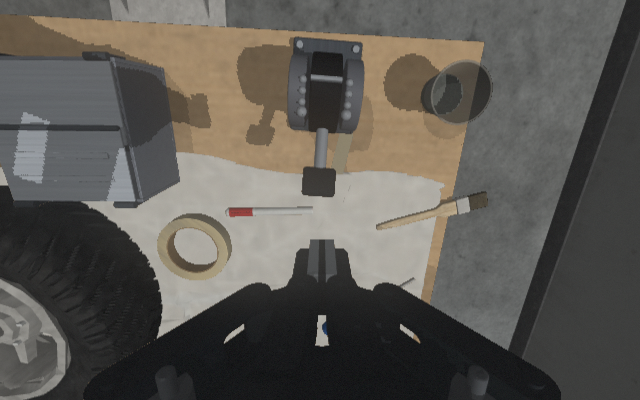

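The wrist view shows the pad centred at (319,181), the dial cheeks around (326,92), the cup at (460,92), and the finger tips at (321,240). Next I'll compute the pad position.

Run:
```python
from h import *
from station import ctrl
from scipy.spatial.transform import Rotation as R
np.set_printoptions(precision=4,suppress=True)
o=ctrl.get_obs();p=np.array(o['tool_pos']);r=R.from_rotvec(o['tool_rot']).as_matrix()
m=camera_model("wrist");H=m['hand_eye'];f=K(m)
for n,px,z in(("pad",(319,181),.131),("cheekL front",(308,131),.08),("wheeltop",(326,78),.128),("padL",(304,181),.131),("padR",(335,181),.131)):
    d=r@H[:3,:3]@np.array([(px[0]-m['cx'])/f,(px[1]-m['cy'])/f,1]);c=p+r@H[:3,3]
    X=c+d*(z-c[2])/d[2];print(n,X,"tool mm",1000*r.T@(X-p))
```

```text
pad [ 0.4471 -0.2145  0.131 ] tool mm [ 10.5949  -2.5771 117.3515]
cheekL front [ 0.4913 -0.2115  0.08  ] tool mm [ 53.0709 -14.8502 168.3536]
wheeltop [ 0.5358 -0.2401  0.128 ] tool mm [102.5883   3.8078 120.3563]
padL [ 0.4502 -0.2004  0.131 ] tool mm [ 10.6033 -17.0503 117.3514]
padR [ 0.4439 -0.2296  0.131 ] tool mm [ 10.5861  12.8614 117.3515]
```

```bash
python3 -m crank '[[0,-2,30,0,0,0,-1],[0,0,30,0,0,0,-1],[0,0,30,0,0,0,-1],[0,0,13,0,0,0,-1],[0,0,6,0,0,0,-1],[0,0,6,0,0,0,-1],[0,0,6,0,0,0,-1],[0,0,6,0,0,0,-1],[0,0,6,0,0,0,-1],[0,0,0,0,0,0,-1]]' >/dev/null;python3 st.py
python3 -m crank '[[0,0,6,0,0,0,-1],[0,0,6,0,0,0,-1],[0,0,6,0,0,0,-1],[0,0,6,0,0,0,-1],[0,0,6,0,0,0,-1],[0,0,6,0,0,0,-1],[0,0,6,0,0,0,-1],[0,0,6,0,0,0,-1],[0,0,2,0,0,0,-1],[0,0,0,0,0,0,-1]]' >/dev/null;python3 st.py
python3 - <<'E'
from station import get_image
import cv2
b=get_image("side")[140:240,300:400]
cv2.imwrite("pics/c4.png",cv2.resize(b,None,fx=5,fy=5,interpolation=2)[...,::-1])
E
```

```text
t 15.35 p [ 0.437 -0.214  0.115] tx [ 0.978 -0.211  0.002] tz [ 0.002 -0.001 -1.   ] box -0.04979718170774651 -0.26481286955540123 F [ 0.202 -0.87   0.844] 0.0002738948053741356
t 16.1833 p [ 0.437 -0.213  0.065] tx [ 0.978 -0.211  0.001] tz [ 0.001 -0.    -1.   ] box -0.04996086905630899 -0.2646218491095056 F [ 0.223 -1.536  3.973] -3.4200344433977485e-05
```

View pics/c4.png

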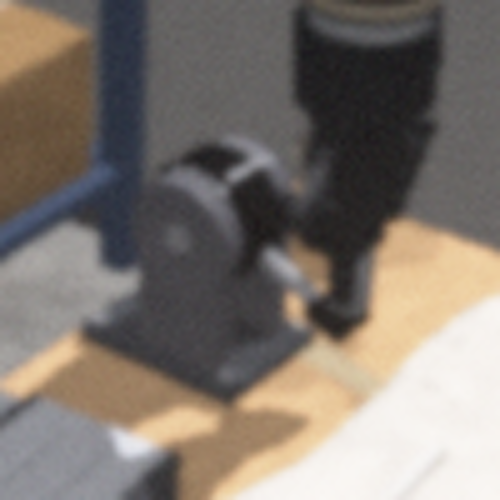

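The fingers are on the pad with the lever well down, at about 0.75 rad. I'll push further until I feel the rise past the third notch.

```bash
for i in 1; do python3 -m crank '[[0,0,2,0,0,0,-1],[0,0,2,0,0,0,-1],[0,0,2,0,0,0,-1],[0,0,2,0,0,0,-1],[0,0,0,0,0,0,-1],[0,0,0,0,0,0,-1],[0,0,0,0,0,0,-1],[0,0,0,0,0,0,-1],[0,0,0,0,0,0,-1],[0,0,0,0,0,0,-1]]' >/dev/null;python3 st.py; done
python3 -m crank '[[0,0,1,0,0,0,-1],[0,0,1,0,0,0,-1],[0,0,0,0,0,0,-1],[0,0,0,0,0,0,-1],[0,0,0,0,0,0,-1],[0,0,0,0,0,0,-1],[0,0,0,0,0,0,-1],[0,0,0,0,0,0,-1],[0,0,0,0,0,0,-1],[0,0,0,0,0,0,-1]]' >/dev/null;python3 st.py
```

```text
t 17.0667 p [ 0.438 -0.214  0.059] tx [ 0.978 -0.211  0.003] tz [ 0.003 -0.001 -1.   ] box -0.04927753589487503 -0.26484010502167177 F [-0.139 -0.43   6.984] -0.00010288650001705158
t 17.9 p [ 0.438 -0.214  0.057] tx [ 0.978 -0.211  0.004] tz [ 0.003 -0.001 -1.   ] box -0.0489257168007057 -0.2649212793390752 F [ 0.667 -0.743  7.525] -0.00028497248781467205
```

```bash
python3 -m crank '[[0,0,1,0,0,0,-1],[0,0,1,0,0,0,-1],[0,0,1,0,0,0,-1],[0,0,0,0,0,0,-1],[0,0,0,0,0,0,-1],[0,0,0,0,0,0,-1],[0,0,0,0,0,0,-1],[0,0,0,0,0,0,-1],[0,0,0,0,0,0,-1],[0,0,0,0,0,0,-1]]' >/dev/null;python3 st.py
for i in 1 2 3; do python3 -m crank '[[0,0,0,0,0,0,-1],[0,0,0,0,0,0,-1],[0,0,0,0,0,0,-1],[0,0,0,0,0,0,-1],[0,0,0,0,0,0,-1],[0,0,0,0,0,0,-1],[0,0,0,0,0,0,-1],[0,0,0,0,0,0,-1],[0,0,0,0,0,0,-1],[0,0,0,0,0,0,-1]]' >/dev/null;python3 st.py; done
python3 - <<'E'
from station import get_image
import cv2,numpy as np
b=get_image("side")[150:250,300:400];a=get_image("side")[190:290,240:340]
cv2.imwrite("pics/c5.png",cv2.resize(np.hstack([b,a]),None,fx=4,fy=4,interpolation=2)[...,::-1])
E
```

```text
t 18.7333 p [ 0.438 -0.214  0.054] tx [ 0.978 -0.211  0.004] tz [ 0.003 -0.002 -1.   ] box -0.04883922093956666 -0.2650201859457003 F [ 0.655 -0.369  8.371] -0.00041261252539905155
t 19.5667 p [ 0.438 -0.214  0.054] tx [ 0.978 -0.211  0.004] tz [ 0.003 -0.002 -1.   ] box -0.048840111324331296 -0.2650453492848149 F [ 0.528 -0.088  7.968] 0.0001559067999331584
t 20.4 p [ 0.438 -0.214  0.054] tx [ 0.978 -0.211  0.004] tz [ 0.003 -0.002 -1.   ] box -0.04882509311131265 -0.26503711312800626 F [0.97  0.971 7.457] 0.00017532490479932358
t 21.2333 p [ 0.438 -0.214  0.054] tx [ 0.978 -0.211  0.004] tz [ 0.003 -0.002 -1.   ] box -0.048823098243503685 -0.26504609031609216 F [ 0.119 -0.259  8.417] -0.0001344031294122029
```

View pics/c5.png

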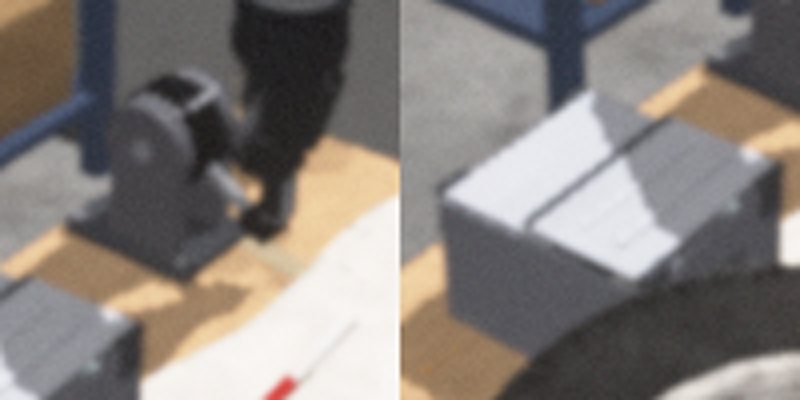

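Both flaps are flat. The lever has been held past the third notch at about 8 N for more than 2.5 s, so I'll hand in.

```bash
python3 -c "
from station import ctrl
print(ctrl.finish_job())"
```

```text
the job is handed in; nothing more can be done
None
```

The job is handed in, result not reported: both flaps were shut flat, inner first, and the fingers were still holding the lever at about 8 N, which by my estimate (finger height and force) is just past the third notch.

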